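Sweep coat buttons through the gate of a sorting tray

ROBOT

A 6-joint arm with a two-finger parallel gripper is mounted at the origin on the work surface. World frame = base frame: x ahead of the robot, y to its left, z up, the work surface at z = 0. Lengths are in m, angles in rad, forces in N, time in s.
With the tool pointing down it reaches from about 0.325 to 0.875 m from the base axis. Payload 4.4 kg.
Tool frame: the origin (TCP) lies midway between the tips of the shut fingers; the grasp point (between the pads) lies behind it (pinch_z is the y of the grasp point in the tool frame, in m); y points along the fingers, x is the direction in which the jaws open and shut, and the axes are right-handed (so a half turn about y gives the same grasp; the last joint's range is limited). The gripper opens to 85 mm and grips with 20 to 120 N. Pads are 22 mm wide; open, the fingers measure 114 mm over their backs; the gripper's body (76 mm by 85 mm) begins 54 mm behind the grasp point. The pads swing forward as they close: fully open they stand 13 mm farther back than shut.
Start: joints at [-1.429, 0.207, 1.542, -0, 1.393, -0.15], TCP at [0.166, -0.551, 0.231] pointing down, gripper open.
Joint ranges: [-2.73, 2.73], [-0.86, 2.22], [0.23, 2.46], [-1.11, 4.25], [0.08, 2.63], [-2.82, 2.82]. Speed limits (rad/s): [2.79, 2.79, 3.14, 3.14, 3.14, 3.14].

INTERFACE

Orientations are given as [roll, pitch, yaw] about the fixed x, y, z axes, in that order (R = Rz(yaw) Ry(pitch) Rx(roll)).
In Python, from workcell import sense, get_image, camera_info, hand_in, pinch_z gives the robot as it stands.
- The arm moves only by the shell command python3 -m pendant 'ROWS'. ROWS is JSON, a list of rows, each a list of 3 entries, a list of its own where there are three numbers: the turn, a rotation vector about the tool's x, y, z in rad, then the shift along the tool's x, y, z in m, then the finger opening in m, from 0 to 0.0854. A call has 1 to 5 rows; each row is the pose to reach, as a shift and turn from the pose commanded when the call began, along the tool's axes at that moment; what a row does not reach only later rows make up. A row lasts 1/8 s, in which the tool goes at most 62.5 mm and 10.7 degrees, less where a joint would pass 70% of its speed; a pose out of reach is approached as far as the arm can. A call with a gripper value outside its range is refused whole. The fingers move at their own pace and stop on an object; the grip force is fixed at half the most. Time passes only in rows, so rows that repeat a pose let the fingers close. It gives the time, the measured TCP pose, the force and the opening at its end, in the units of the state.
- sense(): the state, without advancing time (a new reading comes with each control period).
- get_image(name): name is "scene" or "top" or "wrist"; returns the picture (420x560x3 uint8, red, green, blue); there is no depth.
- camera_info(name): a dict with "fx", "fy", "cx", "cy" (pixels), "view" (4x4, takes a point from world to camera coordinates). Camera axes: x right, y up, looking along -z (the intrinsics and any distortion apply to the point x, -y, -z); pixel columns grow to the right and rows downward; lengths in m; the calibration is good to about 2 mm. A picture is of the moment at which its call begins: read the wrist's pose just before it. camera_info takes no time and is no camera call; for the wrist camera it gives the pose at the moment of the call.
- hand_in(): hands the job in, once; it reports no verdict.
The state is a dict: "t": time; "q": joint angles; "qvel": joint speeds; "tau": joint torques, N m; "tool_pos": TCP position; "eef_rot": TCP orientation; "ft_force": force on the tool from outside, world axes, zero at the start; "moment": the same for the moment, N m; "grip_width": finger opening in m.
Only numpy, scipy, OpenCV 4.12 (cv2) and the standard library are available. Lean on these libraries where they do the work, as an engineer would, in place of code of your own. Each camera call takes 0.05 s, during which the arm holds its last target. There are 200 camera calls.

TASK

Push the three loose wooden coat buttons across the sorting tray with the fingertips and through its narrow gate, one at a time, so that each drops into the slot behind the gate before the next one enters. Only slide the buttons, never pick them up, and leave the thread spool, the glue bottle and the clothes peg where they are.

Things in the scene. Friction and masses are not known exactly. Their poses are not given: they have to be found in the camera images.
- tray: wooden sorting tray fixed to the table; origin on the table under the deck, z up, +y towards the gate. Flat deck 70 mm above the table, inside the fence x = -120 to 120 mm and back to y = -135 mm. Fence 8 mm thick, 12 mm above the deck. Gate end: two straight fence boards form a funnel from (x +-120, y 20) to the gate's mouth at (x +-25, y 70 mm).
- gate (a point): middle of the gate's mouth, at deck height (tray frame x 0, y 70, z 70 mm). The gate is a straight lane 50 mm wide between fences 12 mm high, level with the deck, from tray y = 70 to 102 mm; there the deck ends at a sharp edge and the slot begins.
- slot (a point): middle of the floor of the slot, an open well 60 x 60 mm (tray frame x -30 to 30, y 102 to 162 mm), floor 64 mm below the deck (tray z = 6 mm), side and end walls 12 mm above deck height. A button falls in when its centre passes the deck's edge; the three lie in it together, either way up.
- button1: wooden coat button, a flat round disc 40 mm across and 9 mm thick, about 13 g, lying loose on the deck of the tray; origin at the centre of its underside, z along its axis. It slides when pushed at its rim.
- button2: wooden coat button, a flat round disc 40 mm across and 9 mm thick, about 13 g, lying loose on the deck of the tray; origin at the centre of its underside, z along its axis. It slides when pushed at its rim.
- button3: wooden coat button, a flat round disc 40 mm across and 9 mm thick, about 13 g, lying loose on the deck of the tray; origin at the centre of its underside, z along its axis. It slides when pushed at its rim.
- spool: thread spool standing on the deck near the tray's back fence, 28 mm across, 45 mm tall; origin at the centre of its underside. To be left alone.
- glue: white glue bottle standing on the table beyond the tray, 48 mm across, 125 mm tall; origin at the centre of its underside. To be left alone.
- peg: wooden clothes peg lying on the table between robot and tray, 75 x 10 x 16 mm, long along its x; origin at the centre of its underside. To be left alone.
Mind the look-alikes: they are no part of the job. Leave any blue or yellow look-alike of the button2 alone. Leave any orange look-alike of the button1 alone.

How it is judged:
On the way, in this order (a step that is already met when the one before it is completed fails the run):
1. a first button has dropped into the slot (((z of button1 in the frame of tray between -0.01 and 0.058 m and x of button1 in the frame of tray between -0.032 and 0.032 m and y of button1 in the frame of tray between 0.1 and 0.164 m) or (z of button2 in the frame of tray between -0.01 and 0.058 m and x of button2 in the frame of tray between -0.032 and 0.032 m and y of button2 in the frame of tray between 0.1 and 0.164 m) or (z of button3 in the frame of tray between -0.01 and 0.058 m and x of button3 in the frame of tray between -0.032 and 0.032 m and y of button3 in the frame of tray between 0.1 and 0.164 m))), for 0.1 s.
2. a second button has dropped into the slot ((((z of button1 in the frame of tray between -0.01 and 0.058 m and x of button1 in the frame of tray between -0.032 and 0.032 m and y of button1 in the frame of tray between 0.1 and 0.164 m) and (z of button2 in the frame of tray between -0.01 and 0.058 m and x of button2 in the frame of tray between -0.032 and 0.032 m and y of button2 in the frame of tray between 0.1 and 0.164 m)) or ((z of button1 in the frame of tray between -0.01 and 0.058 m and x of button1 in the frame of tray between -0.032 and 0.032 m and y of button1 in the frame of tray between 0.1 and 0.164 m) and (z of button3 in the frame of tray between -0.01 and 0.058 m and x of button3 in the frame of tray between -0.032 and 0.032 m and y of button3 in the frame of tray between 0.1 and 0.164 m)) or ((z of button2 in the frame of tray between -0.01 and 0.058 m and x of button2 in the frame of tray between -0.032 and 0.032 m and y of button2 in the frame of tray between 0.1 and 0.164 m) and (z of button3 in the frame of tray between -0.01 and 0.058 m and x of button3 in the frame of tray between -0.032 and 0.032 m and y of button3 in the frame of tray between 0.1 and 0.164 m)))), for 0.1 s.
3. the third button has dropped into the slot (z of button1 in the frame of tray between -0.01 and 0.058 m and x of button1 in the frame of tray between -0.032 and 0.032 m and y of button1 in the frame of tray between 0.1 and 0.164 m and z of button2 in the frame of tray between -0.01 and 0.058 m and x of button2 in the frame of tray between -0.032 and 0.032 m and y of button2 in the frame of tray between 0.1 and 0.164 m and z of button3 in the frame of tray between -0.01 and 0.058 m and x of button3 in the frame of tray between -0.032 and 0.032 m and y of button3 in the frame of tray between 0.1 and 0.164 m), for 0.1 s.
At the end, for the whole second after the job is handed in: all three buttons lie at rest in the slot, within its walls, their origins at least 12 mm below the deck (all of step 3 and linear speed of each of button1, button2, button3 below 0.02 m/s); the robot touches nothing.
It fails at once if a button is lifted: its origin more than 12 mm above the deck (z of any of button1, button2, button3 in the frame of tray above 0.082 m).
It fails at once if two buttons are in the gate at once (both reaching more than 8 mm past its mouth, at deck level) (((y of button1 in the frame of tray between 0.058 and 0.104 m and z of button1 in the frame of tray above 0.064 m and x of button1 in the frame of tray between -0.03 and 0.03 m) and (y of button2 in the frame of tray between 0.058 and 0.104 m and z of button2 in the frame of tray above 0.064 m and x of button2 in the frame of tray between -0.03 and 0.03 m)) or ((y of button1 in the frame of tray between 0.058 and 0.104 m and z of button1 in the frame of tray above 0.064 m and x of button1 in the frame of tray between -0.03 and 0.03 m) and (y of button3 in the frame of tray between 0.058 and 0.104 m and z of button3 in the frame of tray above 0.064 m and x of button3 in the frame of tray between -0.03 and 0.03 m)) or ((y of button2 in the frame of tray between 0.058 and 0.104 m and z of button2 in the frame of tray above 0.064 m and x of button2 in the frame of tray between -0.03 and 0.03 m) and (y of button3 in the frame of tray between 0.058 and 0.104 m and z of button3 in the frame of tray above 0.064 m and x of button3 in the frame of tray between -0.03 and 0.03 m))).
It fails at once if the spool, the bottle or the peg is moved more than 15 mm, or the spool or the bottle is tipped (distance of any of spool, glue, peg from where it was at the start of the episode above 0.015 m or angle between any of spool, glue's own z axis and vertical above 0.3 rad).
It also fails if it takes over 58 s, if anything falls off the work surface, if the arm or the gripper's body presses on something with over 40 N, if the wrist force passes 120 N, or if a joint passes its speed limit or range.

## Working session

There is one attempt and no reset: what is moved stays moved. The work goes in short steps, Python scripts to look and compute and a shell command to move; the robot and the scene stay as the last step left them, time stands still between calls to the robot, and variables do not carry over. Pictures are saved under pics/ and viewed, about 8 in all and at most 12, crops included, and the job is handed in when it is done.

```bash
ls; mkdir -p pics; python3 - <<'E'
from workcell import *
import cv2,json
s=sense();print(s['t'],s['tool_pos'],s['eef_rot'],s['grip_width'],pinch_z)
a=get_image("top");b=get_image("scene")
cv2.imwrite('pics/top.png',a[:,:,::-1]);cv2.imwrite('pics/scene.png',b[:,:,::-1])
print(camera_info("top"))
E
```

```text
pics
0.0 [ 0.16584065 -0.54974572  0.2300929 ] [-1.57045061  0.00232394 -1.27799828] 0.08521221459923745 -0.0187
{'fx': 406.340193326979, 'fy': 406.340193326979, 'cx': 274.54491081286574, 'cy': 206.59118895012037, 'view': array([[-0.01185983, -0.99951606,  0.0287576 ,  0.03933523],
       [ 0.9901924 , -0.00773568,  0.13949616, -0.58763805],
       [-0.13920619,  0.03012996,  0.98980494, -0.69684148],
       [ 0.        ,  0.        ,  0.        ,  1.        ]])}
```

View pics/top.png

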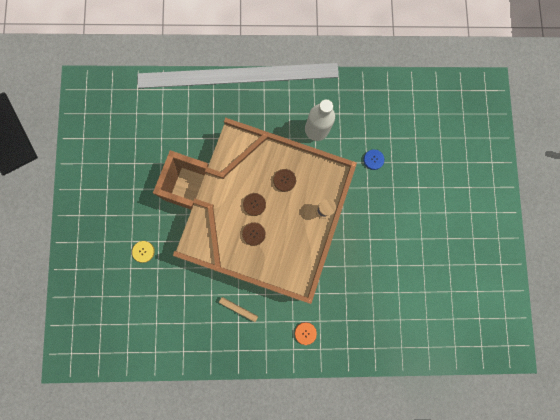

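View pics/scene.png

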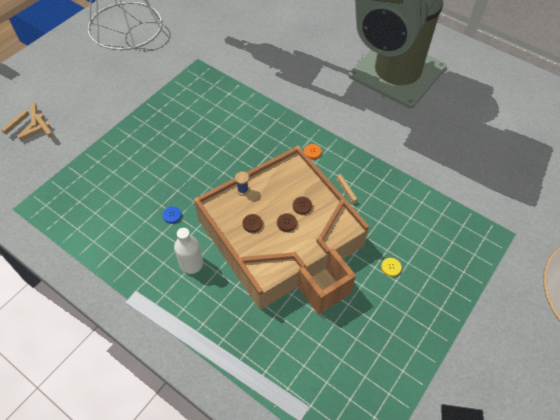

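The top view shows three dark-brown buttons on the deck at (285,180), (255,204) and (254,234). The look-alikes lie on the table: blue (374,159), yellow (143,252) and orange (306,334). The spool is at (325,208), the glue bottle at (320,120) and the peg at (238,310). The gate points left and slightly up, with the slot at (183,182). I choose the three brown ones on the deck and will check them and the tray corners in one crop.

```bash
cat > h.py <<'E'
import numpy as np,cv2
from workcell import *
def ray(name,px,z):
    c=camera_info(name);V=c['view'];R,t=V[:3,:3],V[:3,3]
    o=-R.T@t;d=R.T@np.array([(px[0]-c['cx'])/c['fx'],-(px[1]-c['cy'])/c['fy'],-1.])
    return (o+d*(z-o[2])/d[2])[:2]
def proj(name,P):
    c=camera_info(name);V=c['view'];p=V[:3,:3]@np.asarray(P,float)+V[:3,3]
    return np.array([c['cx']+c['fx']*p[0]/-p[2],c['cy']+c['fy']*-p[1]/-p[2]])
def buttons(im,roi):
    x0,y0,x1,y1=roi;s=im[y0:y1,x0:x1].astype(int)
    m=((s.max(2)<85)&(s[:,:,0]>=s[:,:,2])).astype(np.uint8)
    n,_,st,ce=cv2.connectedComponentsWithStats(cv2.morphologyEx(m,cv2.MORPH_CLOSE,np.ones((5,5))))
    return [(ce[i]+[x0,y0],st[i]) for i in range(1,n) if st[i][4]>100]
E
python3 - <<'E'
from h import *
im=cv2.imread('pics/top.png')[:,:,::-1]
for c,s in buttons(im,(180,125,350,295)): print(c.round(1),s[2:],ray('top',c,.079).round(4))
crop=cv2.resize(im[105:305,145:365],None,fx=3,fy=3,interpolation=cv2.INTER_CUBIC)
cv2.imwrite('pics/crop.png',crop[:,:,::-1].copy())
E
```

```text
[189.8 166.8] [ 24  13 123] [0.6533 0.1808]
```

View pics/crop.png

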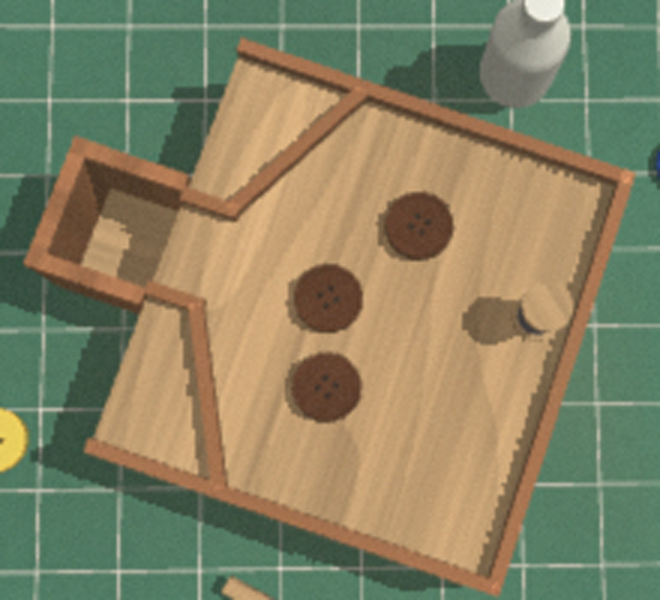

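The crop shows three brown four-hole discs on the deck at crop (418,226), (328,299) and (326,386). The gate's lane is at about (190,250). Next I fit the tray frame from the fence-top corners.

```bash
sed -i 's/s.max(2)<85)&(s\[:,:,0\]>=s\[:,:,2\])/s.max(2)<115)\&(s[:,:,0]>s[:,:,2]+12)/; s/>100\]/>250]/' h.py; python3 - <<'E'
from h import *
im=cv2.imread('pics/top.png')[:,:,::-1]
px=np.array([(632,173),(497,594),(76,138),(26,265),(232,217),(204,300)])/3+[145,105]-1/3
T=np.array([(128,-143),(-128,-143),(38,170),(-38,170),(25,70),(-25,70)])/1000
W=np.array([ray('top',p,.082) for p in px])
tc,wc=T.mean(0),W.mean(0);H=(T-tc).T@(W-wc)
yaw=np.arctan2(H[0,1]-H[1,0],H[0,0]+H[1,1])
R=np.array([[np.cos(yaw),-np.sin(yaw)],[np.sin(yaw),np.cos(yaw)]]);o=wc-R@tc
print('tray',o,yaw,'\nres mm',((W-(T@R.T+o))*1000).round(1).tolist())
np.savez('tray.npz',o=o,R=R)
for c,s in buttons(im,(180,125,350,295)):
    w=ray('top',c,.079);print(c.round(1),s[2:],w.round(4),'tray',(R.T@(w-o)*1000).round(1))
w=ray('top',(326,208),.115);print('spool?',R.T@(w-o)*1000)
s=sense();print('tool in tray',R.T@(s['tool_pos'][:2]-o)*1000)
E
```

```text
tray [0.58735915 0.06804801] -0.3416503483022131 
res mm [[-0.8, 2.1], [1.7, 1.1], [1.3, -0.6], [-1.3, 0.4], [0.0, -0.8], [-0.9, -2.0]]
[308.4 154.5] [ 92  75 433] [ 0.6746 -0.0258] tray [113.6 -59.2]
[283.9 180.1] [ 23  23 405] [0.629  0.0179] tray [ 56.  -33.3]
[253.7 204.2] [ 23  23 404] [0.587  0.0705] tray [-1.1  2.2]
[253.  233.7] [ 23  23 415] [0.5363 0.0719] tray [-49.4 -13.5]
spool? [  26.92762999 -113.94692963]
tool in tray [-190.13838156 -723.40585334]
```

```bash
python3 -m pendant '[[[0,-0.16,0],[-0.037,0,0.047],0.014],[[0,-0.32,0],[-0.074,0,0.094],0.014],[[0,-0.48,0],[-0.111,0,0.141],0.014],[[0,-0.64,0],[-0.148,0,0.188],0.014],[[0,-0.8,0],[-0.185,0,0.235],0.014]]'
cat > w.py <<'E'
from h import *
d=np.load('tray.npz');s=sense();from scipy.spatial.transform import Rotation as Ro
M=Ro.from_euler('xyz',s['eef_rot']).as_matrix()
p=d['R'].T@(s['tool_pos'][:2]-d['o'])*1000
print('t',round(s['t'],2),'tray',p.round(1),'z',round(s['tool_pos'][2]*1000,1),'dyaw',round(s['eef_rot'][2]+.3417,4),'w',round(s['grip_width'],4),'F',np.round(s['ft_force'],1))
import sys
if len(sys.argv)>2:
    g=np.array([float(a) for a in sys.argv[1:4]])
    gw=np.r_[d['o']+d['R']@g[:2]/1000,g[2]/1000]
    print('shift tool',(M.T@(gw-s['tool_pos'])).round(4))
E
python3 w.py -1 -38 150
```

```text
t: 0.72
tool_pos: [0.3382, -0.3037, 0.2309]
eef_rot: [-1.57, 0.0, -0.473]
ft_force: [0.5, -0.6, 0.7]
grip_width: 0.0141
t 0.72 tray [-110.2 -433.7] z 230.9 dyaw -0.1315 w 0.0141 F [ 0.5 -0.6  0.7]
shift tool [0.0564 0.0811 0.4066]
```

```bash
python3 -m pendant '[[[0,-0.13,0],[0.008,0,0.058],0.014],[[0,-0.13,0],[0.016,0,0.116],0.014],[[0,-0.13,0],[0.024,0,0.174],0.014],[[0,-0.13,0],[0.032,0,0.232],0.014],[[0,-0.13,0],[0.040,0,0.290],0.014]]'; python3 w.py -1 -38 150
```

```text
t: 1.35
tool_pos: [0.5071, -0.0647, 0.231]
eef_rot: [-1.571, 0.0, -0.348]
ft_force: [0.6, -0.9, 0.8]
grip_width: 0.0141
t 1.35 tray [ -31.2 -151.9] z 231.0 dyaw -0.0062 w 0.0141 F [ 0.6 -0.9  0.8]
shift tool [0.0295 0.0809 0.1141]
```

```bash
python3 -m pendant '[[[0,-0.006,0],[0.015,0,0.057],0.014],[[0,-0.006,0],[0.0295,0.02,0.114],0.014],[[0,-0.006,0],[0.0295,0.08,0.114],0.014],[[0,-0.006,0],[0.0295,0.08,0.114],0.014]]'; python3 w.py -1 -38 75; python3 - <<'E'
from h import *
im=get_image('wrist');cv2.imwrite('pics/w1.png',im[:,:,::-1])
E
```

```text
t: 1.85
tool_pos: [0.5678, 0.0319, 0.1451]
eef_rot: [-1.574, 0.014, -0.341]
ft_force: [-1.1, -0.4, 0.8]
grip_width: 0.0141
t 1.85 tray [ -6.3 -40.7] z 145.1 dyaw 0.0011 w 0.0141 F [-1.1 -0.4  0.8]
shift tool [0.0063 0.07   0.0029]
```

View pics/w1.png

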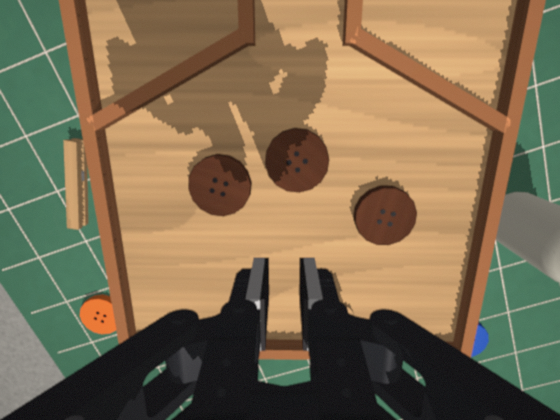

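The wrist view, with push direction up, shows the three brown buttons at (220,184), (297,160) and (385,215). The fingers at (285,290) are slim and symmetrical. I'll widen the gap to 22 mm so the two tips cradle the disc, and settle.

```bash
python3 -m pendant '[[[0,0,0],[0,0.03,0],0.022],[[0,0,0],[0,0.03,0],0.022]]'; python3 w.py -1 -38 75
```

```text
t: 2.15
tool_pos: [0.5724, 0.0298, 0.1218]
eef_rot: [-1.571, 0.001, -0.343]
ft_force: [-0.2, 0.0, -0.2]
grip_width: 0.022
t 2.15 tray [ -1.2 -41. ] z 121.8 dyaw -0.0018 w 0.022 F [-0.2  0.  -0.2]
shift tool [0.0003 0.0468 0.0031]
```

```bash
python3 -m pendant '[[[0,0,0],[0,0.030,0],0.022],[[0,0,0],[0,0.045,0],0.022],[[0,0,0],[0,0.049,0],0.022],[[0,0,0],[0,0.049,0],0.022]]'; python3 w.py -1 -38 73; python3 - <<'E'
from h import *
im=get_image('wrist');cv2.imwrite('pics/w2.png',im[:,:,::-1])
E
```

```text
t: 2.65
tool_pos: [0.5737, 0.0304, 0.0732]
eef_rot: [-1.571, -0.001, -0.342]
ft_force: [-0.0, -0.7, 0.2]
grip_width: 0.022
t 2.65 tray [ -0.3 -40. ] z 73.2 dyaw -0.0005 w 0.022 F [-0.  -0.7  0.2]
shift tool [-0.0007  0.0002  0.002 ]
```

View pics/w2.png

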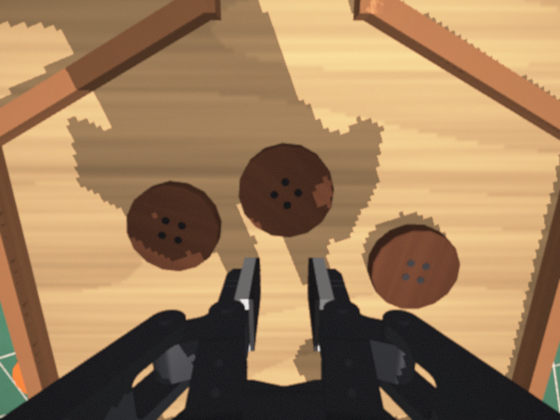

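```bash
python3 -m pendant '[[[0,0,0],[0,0,0.014],0.022],[[0,0,0],[0,0,0.030],0.022],[[0,0,0],[0,0,0.046],0.018],[[0,0,0],[0,0,0.062],0.014],[[0,0,0],[0,0,0.075],0.012]]'; python3 w.py 0 86 73; python3 - <<'E'
from h import *
im=get_image('wrist');cv2.imwrite('pics/w3.png',im[:,:,::-1])
E
```

```text
t: 3.32
tool_pos: [0.5985, 0.1027, 0.0722]
eef_rot: [-1.571, 0.0, -0.341]
ft_force: [0.8, -0.6, -0.3]
grip_width: 0.0122
t 3.33 tray [-1.1 36.4] z 72.2 dyaw 0.0006 w 0.0122 F [ 0.8 -0.6 -0.3]
shift tool [ 0.0011 -0.0008  0.0496]
```

View pics/w3.png

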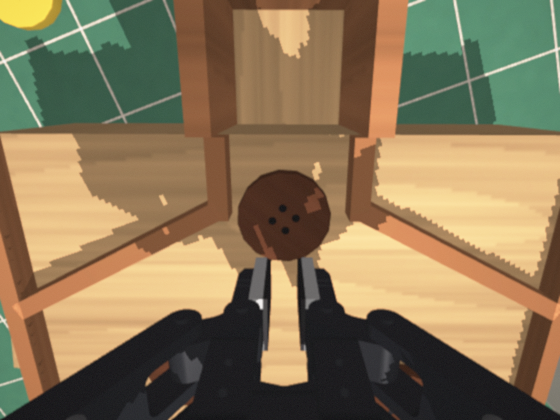

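The wrist view shows the first button at (284,215), centred in the mouth and cradled by the fingertips. I'll push it on through the lane.

```bash
python3 -m pendant '[[[0,0,0],[0.001,0,0.014],0.012],[[0,0,0],[0.002,0,0.028],0.012],[[0,0,0],[0.002,0,0.042],0.012],[[0,0,0],[0.002,0,0.054],0.012],[[0,0,0],[0.002,0,0.054],0.012]]'; python3 w.py 0 86 73; python3 - <<'E'
from h import *
im=get_image('wrist');cv2.imwrite('pics/w4.png',im[:,:,::-1])
E
```

```text
t: 4.0
tool_pos: [0.6185, 0.1524, 0.0723]
eef_rot: [-1.571, -0.0, -0.341]
ft_force: [0.4, -0.2, 0.7]
grip_width: 0.0121
t 4.0 tray [ 1.1 89.9] z 72.3 dyaw 0.001 w 0.0121 F [ 0.4 -0.2  0.7]
shift tool [-0.0011 -0.0007 -0.0039]
```

View pics/w4.png

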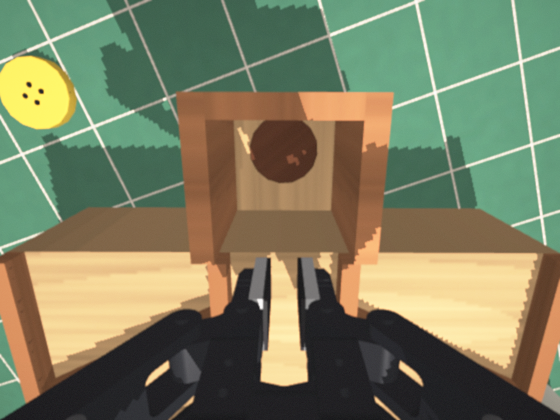

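The wrist view shows the first button lying flat in the slot at (285,150). For the second button at tray (-49,-14), I lift and go to its left side. I then push it along tray +x onto the lane's axis with the flat side of the shut fingers.

```bash
python3 -m pendant '[[[0,0,0],[0,-0.05,0],0.012],[[0,0,0],[-0.03,-0.05,-0.035],0],[[0,0,0],[-0.06,-0.05,-0.07],0],[[0,0,0],[-0.091,-0.05,-0.104],0],[[0,0,0],[-0.091,-0.05,-0.104],0]]'; python3 w.py -90 -14 73; python3 - <<'E'
from h import *
d=np.load('tray.npz')
im=get_image('top');cv2.imwrite('pics/t2.png',im[:,:,::-1])
for c,s in buttons(im,(180,125,350,295)):
    w=ray('top',c,.079);print(c.round(1),s[2:],'tray',(d['R'].T@(w-d['o'])*1000).round(1))
E
```

```text
t: 4.68
tool_pos: [0.4934, 0.0828, 0.121]
eef_rot: [-1.573, 0.004, -0.344]
ft_force: [0.2, 0.3, -0.1]
grip_width: 0.0001
t 4.67 tray [-93.4 -17.6] z 121.0 dyaw -0.0024 w 0.0001 F [ 0.2  0.3 -0.1]
shift tool [0.0036 0.048  0.0037]
[303.  149.2] [ 85  46 338] tray [119.5 -47.2]
[189.5 177.5] [ 43  36 597] tray [  6.5 122.2]
[283.9 180.1] [ 23  23 403] tray [ 55.9 -33.3]
```

```bash
python3 -m pendant '[[[0,0,0],[0,0.03,0],0],[[0,0,0],[0,0.045,0],0],[[0,0,0],[0,0.049,0],0],[[0,0,0],[0,0.049,0],0]]'; python3 w.py -30 -14 73; python3 - <<'E'
from h import *
im=get_image('wrist');cv2.imwrite('pics/w5.png',im[:,:,::-1])
E
```

```text
t: 5.22
tool_pos: [0.4982, 0.0842, 0.0733]
eef_rot: [-1.571, -0.0, -0.342]
ft_force: [-0.1, 1.3, 0.1]
grip_width: -0.0001
t 5.22 tray [-89.4 -14.7] z 73.3 dyaw -0.0001 w -0.0001 F [-0.1  1.3  0.1]
shift tool [0.0594 0.0003 0.0007]
```

View pics/w5.png

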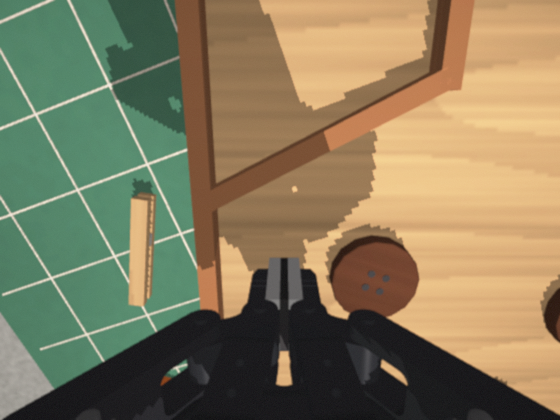

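```bash
python3 -m pendant '[[[0,0,0],[0.012,0,0.003],0],[[0,0,0],[0.024,0,0.003],0],[[0,0,0],[0.036,0,0.003],0],[[0,0,0],[0.048,0,0.003],0],[[0,0,0],[0.058,0,0.003],0]]';  python3 w.py -30 -14 73; python3 - <<'E'
from h import *
im=get_image('wrist');cv2.imwrite('pics/w6.png',im[:,:,::-1])
d=np.load('tray.npz')
for c,s in buttons(im,(290,120,560,330)):
    w=ray('wrist',c,.079);print(c.round(1),s[2:],'tray',(d['R'].T@(w-d['o'])*1000).round(1))
E
```

```text
t: 5.9
tool_pos: [0.5542, 0.067, 0.0732]
eef_rot: [-1.571, -0.0, -0.342]
ft_force: [-0.9, -0.2, -0.2]
grip_width: -0.0001
t 5.9 tray [-30.9 -12.2] z 73.2 dyaw -0.0006 w -0.0001 F [-0.9 -0.2 -0.2]
shift tool [ 0.0009  0.0002 -0.0018]
[518.8 143.6] [ 85  51 456] tray [64.6 49.1]
[345.7 277.9] [ 108   89 4436] tray [ -1.1 -10.6]
[469.5 307.1] [  90   52 3815] tray [ 57.1 -25.9]
```

View pics/w6.png

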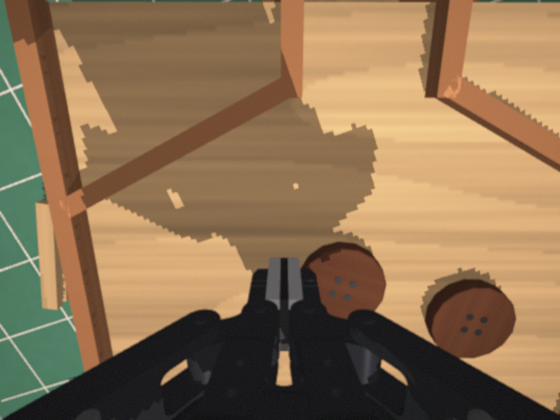

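Button 2 is now at (342,281), about tray (-2,-11). I'll back off, go behind it with the 22 mm gap, and look once more.

```bash
python3 -m pendant '[[[0,0,0],[-0.012,0,0],0],[[0,0,0],[-0.012,-0.05,0],0.01],[[0,0,0],[0.005,-0.05,-0.04],0.022],[[0,0,0],[0.030,-0.05,-0.04],0.022],[[0,0,0],[0.030,-0.05,-0.04],0.022]]';  python3 -m pendant '[[[0,0,0],[0,0.03,0],0.022],[[0,0,0],[0,0.045,0],0.022],[[0,0,0],[0,0.05,0],0.022],[[0,0,0],[0,0.05,0],0.022]]'; python3 w.py -1 45 73; python3 - <<'E'
from h import *
im=get_image('wrist');cv2.imwrite('pics/w7.png',im[:,:,::-1])
d=np.load('tray.npz')
for c,s in buttons(im,(150,60,500,255)):
    w=ray('wrist',c,.079);print(c.round(1),s[2:],'tray',(d['R'].T@(w-d['o'])*1000).round(1))
E
```

```text
t: 6.58
tool_pos: [0.5681, 0.0193, 0.1235]
eef_rot: [-1.571, -0.0, -0.343]
ft_force: [-0.4, 0.8, -0.2]
grip_width: 0.0221
t: 7.08
tool_pos: [0.5677, 0.02, 0.0732]
eef_rot: [-1.571, 0.001, -0.342]
ft_force: [-0.1, 0.3, 0.4]
grip_width: 0.022
t 7.08 tray [ -2.4 -51.8] z 73.2 dyaw 0.0001 w 0.022 F [-0.1  0.3  0.4]
shift tool [0.0014 0.0002 0.0968]
[281.9 200.8] [  95   93 6576] tray [ -2.  -14.1]
[422.7 229.5] [  94   57 3721] tray [ 58.5 -27. ]
```

```bash
python3 -m pendant '[[[0,0,0],[0,0,0.014],0.022],[[0,0,0],[0.001,0,0.032],0.022],[[0,0,0],[0.002,0,0.05],0.018],[[0,0,0],[0.003,0,0.068],0.014],[[0,0,0],[0.003,0,0.083],0.012]]'; python3 w.py 1 90 73; python3 - <<'E'
from h import *
im=get_image('wrist');cv2.imwrite('pics/w8.png',im[:,:,::-1])
d=np.load('tray.npz')
for c,s in buttons(im,(230,120,500,256)):
    w=ray('wrist',c,.079);print(c.round(1),s[2:],'tray',(d['R'].T@(w-d['o'])*1000).round(1))
E
```

```text
t: 7.75
tool_pos: [0.5993, 0.0984, 0.0733]
eef_rot: [-1.571, -0.0, -0.341]
ft_force: [0.3, -0.5, 0.5]
grip_width: 0.0121
t 7.75 tray [ 1.1 32.6] z 73.3 dyaw 0.0006 w 0.0121 F [ 0.3 -0.5  0.5]
shift tool [-0.0001  0.0003  0.0574]
[317.7 139.8] [132  90 954] tray [14.9 97.1]
[445.  121.5] [109   4 436] tray [ 64.3 104.1]
[282.9 214. ] [  93   87 6332] tray [ 1.2 66.1]
```

View pics/w8.png

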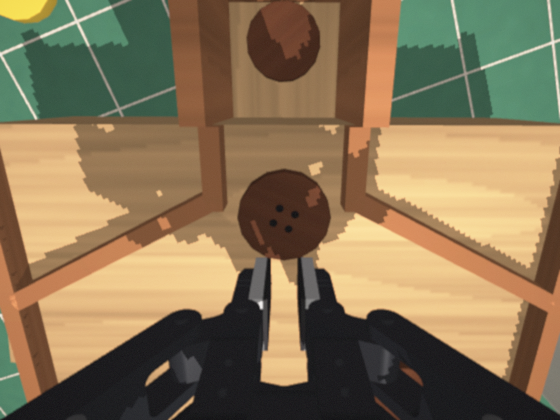

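Button 2 is centred in the mouth at (284,214), and button 1 is at rest in the slot at (284,40). Next I push through.

```bash
python3 -m pendant '[[[0,0,0],[0,0,0.015],0.012],[[0,0,0],[0,0,0.030],0.012],[[0,0,0],[0,0,0.045],0.012],[[0,0,0],[0,0,0.057],0.012],[[0,0,0],[0,0,0.057],0.012]]'; python3 w.py 1 90 73; python3 - <<'E'
from h import *
im=get_image('wrist');cv2.imwrite('pics/w9.png',im[:,:,::-1])
E
```

```text
t: 8.43
tool_pos: [0.6182, 0.1515, 0.0733]
eef_rot: [-1.571, -0.0, -0.341]
ft_force: [-0.7, -0.5, -0.2]
grip_width: 0.0122
t 8.43 tray [ 1.1 89. ] z 73.3 dyaw 0.001 w 0.0122 F [-0.7 -0.5 -0.2]
shift tool [-0.0001  0.0003  0.001 ]
```

View pics/w9.png

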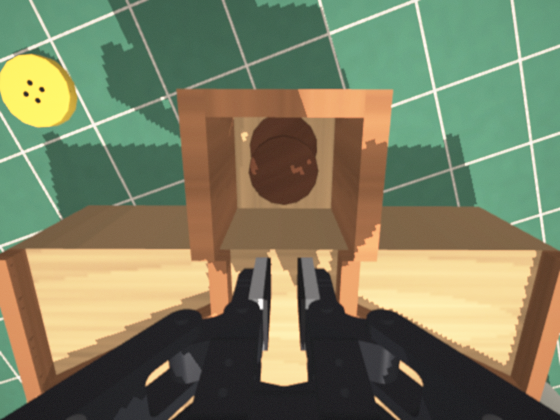

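Both buttons are in the slot, overlapping at (285,160). For the third at tray (56,-33), I go to its right side and push along -x.

```bash
python3 -m pendant '[[[0,0,0],[0,-0.05,0],0.012],[[0,0,0],[0.03,-0.05,-0.04],0],[[0,0,0],[0.06,-0.05,-0.08],0],[[0,0,0],[0.092,-0.05,-0.122],0],[[0,0,0],[0.092,-0.05,-0.122],0]]'; python3 -m pendant '[[[0,0,0],[0,0,0],0],[[0,0,0],[0,0.03,0],0],[[0,0,0],[0,0.045,0],0],[[0,0,0],[0,0.05,0],0],[[0,0,0],[0,0.05,0],0]]'; python3 w.py 30 -33 73; python3 - <<'E'
from h import *
im=get_image('wrist');cv2.imwrite('pics/w10.png',im[:,:,::-1])
d=np.load('tray.npz')
for c,s in buttons(im,(80,150,245,360)):
    w=ray('wrist',c,.079);print(c.round(1),s,'tray',(d['R'].T@(w-d['o'])*1000).round(1))
E
```

```text
t: 9.1
tool_pos: [0.6645, -0.0, 0.1235]
eef_rot: [-1.572, -0.001, -0.348]
ft_force: [-0.3, 0.2, 0.0]
grip_width: 0.0
t: 9.72
tool_pos: [0.6635, 0.0054, 0.0732]
eef_rot: [-1.571, 0.0, -0.341]
ft_force: [0.1, 0.1, -0.0]
grip_width: -0.0001
t 9.72 tray [ 92.7 -33.5] z 73.2 dyaw 0.0005 w -0.0001 F [ 0.1  0.1 -0. ]
shift tool [-0.0627  0.0002  0.0006]
[209.4 279.9] [  28   87  137  123 3995] tray [ 60.3 -33.1]
```

```bash
python3 -m pendant '[[[0,0,0],[-0.013,0,0],0],[[0,0,0],[-0.026,0,0],0],[[0,0,0],[-0.039,0,0],0],[[0,0,0],[-0.052,0,0],0],[[0,0,0],[-0.062,0,0],0]]'; python3 -m pendant '[[[0,0,0],[0.012,0,0],0],[[0,0,0],[0.012,-0.05,0],0.01],[[0,0,0],[-0.005,-0.05,-0.04],0.022],[[0,0,0],[-0.030,-0.05,-0.04],0.022],[[0,0,0],[-0.030,-0.05,-0.04],0.022]]'; python3 w.py 1 -73 73; python3 - <<'E'
from h import *
im=get_image('wrist');cv2.imwrite('pics/w11.png',im[:,:,::-1])
d=np.load('tray.npz')
for c,s in buttons(im,(150,60,450,255)):
    w=ray('wrist',c,.079);print(c.round(1),s,'tray',(d['R'].T@(w-d['o'])*1000).round(1))
E
```

```text
t: 10.4
tool_pos: [0.6042, 0.0259, 0.0733]
eef_rot: [-1.571, 0.0, -0.342]
ft_force: [-0.4, 1.1, 0.1]
grip_width: 0.0001
t: 11.02
tool_pos: [0.5633, -0.0024, 0.1233]
eef_rot: [-1.571, 0.0, -0.343]
ft_force: [-0.2, -1.3, -0.5]
grip_width: 0.022
t 11.03 tray [  1.  -74.5] z 123.3 dyaw -0.0008 w 0.022 F [-0.2 -1.3 -0.5]
shift tool [0.     0.0503 0.0015]
[229.2  89.4] [   0   24  186   16 1131] tray [-25.4   9. ]
[284.6 169.8] [  99   74   71   72 3936] tray [  3.2 -33.1]
[308.6 244.4] [143 177  36  18 300] tray [ 17.4 -78. ]
```

```bash
python3 -m pendant '[[[0,0,0],[0.001,0.03,0],0.022],[[0,0,0],[0.0015,0.045,0.001],0.022],[[0,0,0],[0.0015,0.05,0.001],0.022],[[0,0,0],[0.0015,0.05,0.006],0.022]]'; python3 -m pendant '[[[0,0,0],[0,0,0.015],0.022],[[0,0,0],[0,0,0.030],0.022],[[0,0,0],[-0.001,0,0.045],0.022],[[0,0,0],[-0.001,0,0.06],0.022]]';python3 -m pendant '[[[0,0,0],[0,0,0.014],0.018],[[0,0,0],[0,0,0.028],0.014],[[0,0,0],[0,0,0.04],0.012]]'; python3 w.py 1 90 73; python3 - <<'E'
from h import *
im=get_image('wrist');cv2.imwrite('pics/w12.png',im[:,:,::-1])
d=np.load('tray.npz')
for c,s in buttons(im,(230,120,500,256)):
    w=ray('wrist',c,.079);print(c.round(1),s,'tray',(d['R'].T@(w-d['o'])*1000).round(1))
E
```

```text
t: 11.58
tool_pos: [0.5673, 0.003, 0.0731]
eef_rot: [-1.571, 0.0, -0.342]
ft_force: [0.1, -0.8, 0.0]
grip_width: 0.0218
t: 12.08
tool_pos: [0.5866, 0.0613, 0.0735]
eef_rot: [-1.571, -0.0, -0.341]
ft_force: [0.1, 0.3, 0.1]
grip_width: 0.0219
t: 12.45
tool_pos: [0.5998, 0.0985, 0.0732]
eef_rot: [-1.571, 0.0, -0.342]
ft_force: [-0.1, 0.0, -1.4]
grip_width: 0.0121
t 12.45 tray [ 1.5 32.9] z 73.2 dyaw -0.0001 w 0.0121 F [-0.1  0.  -1.4]
shift tool [-0.0005  0.0002  0.0571]
[316.1 138.7] [  0   0 131  91 987] tray [14.9 97.6]
[444.5 122. ] [160   0 110   5 550] tray [ 64.7 103.9]
[283.3 213.4] [   8   49   93   87 6298] tray [ 2.  66.5]
```

Button 3 is in the mouth at tray (2,66), the same place as the previous one. I push through, then lift clear.

```bash
python3 -m pendant '[[[0,0,0],[0,0,0.015],0.012],[[0,0,0],[-0.0005,0,0.030],0.012],[[0,0,0],[-0.0005,0,0.045],0.012],[[0,0,0],[-0.0005,0,0.057],0.012],[[0,0,0],[-0.0005,0,0.057],0.012]]'; python3 -m pendant '[[[0,0,0],[0,-0.02,-0.01],0.012],[[0,0,0],[0,-0.06,-0.02],0.012],[[0,0,0],[0,-0.09,-0.02],0.012],[[0,0,0],[0,-0.09,-0.02],0.012],[[0,0,0],[0,-0.09,-0.02],0.012]]'; python3 w.py; python3 - <<'E'
from h import *
im=get_image('wrist');cv2.imwrite('pics/w13.png',im[:,:,::-1])
b=get_image('scene');c=np.zeros((600,800,3),np.uint8);c[:420,:400]=im[:,80:480]
c[:420,400:]=cv2.resize(b[140:350,170:370],(400,420));cv2.imwrite('pics/fin.png',c[:430,:,::-1].copy())
E
```

```text
t: 13.12
tool_pos: [0.6185, 0.1525, 0.0733]
eef_rot: [-1.571, -0.0, -0.341]
ft_force: [0.2, 0.2, 0.8]
grip_width: 0.0118
t: 13.75
tool_pos: [0.6111, 0.1319, 0.1634]
eef_rot: [-1.571, 0.0, -0.343]
ft_force: [-0.1, 0.1, 1.0]
grip_width: 0.0121
t 13.75 tray [ 0.9 68.1] z 163.4 dyaw -0.0011 w 0.0121 F [-0.1  0.1  1. ]
```

View pics/fin.png

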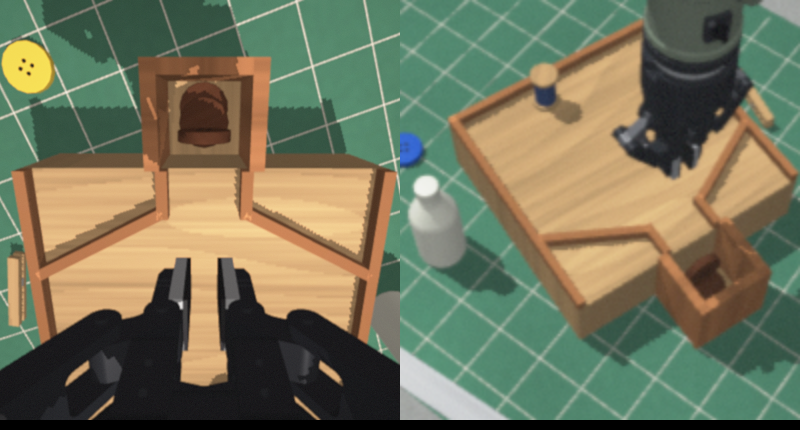

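The composite shows an empty deck and gate, with all three buttons in the slot at (205,115). The third leans on edge over the others at (205,135). The spool and bottle are standing. I check that nothing is moving in the slot, then hand in.

```bash
python3 -m pendant '[[[0,0,0],[0,0,0],0.012],[[0,0,0],[0,0,0],0.012],[[0,0,0],[0,0,0],0.012],[[0,0,0],[0,0,0],0.012]]' >/dev/null; python3 - <<'E'
from h import *
a=cv2.imread('pics/w13.png')[:,:,::-1];b=get_image('wrist')
r=lambda i:i[80:155,235:320].astype(int)
d=abs(r(a)-r(b)).max(2);print('slot changed px',(d>25).sum(),'mean',d.mean())
t=cv2.imread('pics/top.png')[:,:,::-1];n=get_image('top')
for k,(x,y,w) in dict(glue=(320,118,18),peg=(238,310,18)).items(): print(k,abs(t[y-w:y+w,x-w:x+w].astype(int)-n[y-w:y+w,x-w:x+w]).mean().round(2))
print(sense()['t'])
if (d>25).sum()<150: hand_in();print('handed in')
E
```

```text
slot changed px 252 mean 5.84
glue 7.81
peg 28.04
14.45
```

Neither check is conclusive: the wrist may still have been settling, and the arm may overlap the peg in the top view. I repeat both with better comparisons.

```bash
python3 - <<'E'
from h import *
a=get_image('wrist');cv2.imwrite('pics/a.png',a[:,:,::-1]);s=get_image('scene')
s0=cv2.imread('pics/scene.png')[:,:,::-1]
for k,(x,y,w) in dict(glue=(188,250,22),peg=(347,189,16),spool=(242,182,14)).items():
    A=s0[y-w:y+w,x-w:x+w];B=s[y-w:y+w,x-w:x+w]
    g=lambda i:cv2.cvtColor(np.ascontiguousarray(i),cv2.COLOR_RGB2GRAY)
    t=g(A)[4:-4,4:-4];q=cv2.matchTemplate(g(B),t,cv2.TM_CCOEFF_NORMED);print(k,'shift px',np.array(cv2.minMaxLoc(q)[3])-4,round(q.max(),3))
E
python3 -m pendant '[[[0,0,0],[0,0,0],0.012],[[0,0,0],[0,0,0],0.012],[[0,0,0],[0,0,0],0.012],[[0,0,0],[0,0,0],0.012]]' >/dev/null; python3 - <<'E'
from h import *
a=cv2.imread('pics/a.png')[:,:,::-1];b=get_image('wrist')
r=lambda i:i[80:155,235:320].astype(int)
d=abs(r(a)-r(b)).max(2);print('slot changed px',(d>25).sum(),'mean',d.mean())
E
```

```text
glue shift px [0 0] 0.999
peg shift px [0 0] 0.414
spool shift px [0 0] 0.999
slot changed px 0 mean 2.1107450980392155
```

```bash
python3 -c "from workcell import *;hand_in();print(sense()['t'])"
```

```text
the job is handed in; nothing more can be done
the job is handed in; nothing more can be done
```

All three brown buttons are in the slot and the job is handed in; the clock read about 15 s. I slid each button onto the lane's axis, cradled it between the slightly open fingertips, and pushed it through the gate one at a time. None was lifted.

**Checks that held:**
- The last picture shows all three buttons in the slot and the deck and gate empty. The third button leans on edge over the other two, but well below deck height.
- The gripper was about 9 cm above the deck, touching nothing.
- In the scene view, the spool and the bottle had not shifted at all (correlation 0.999).

**Checks that failed or disagreed:**
- The first stillness check on the slot showed 252 changed pixels, probably because the wrist was still settling or the last button was coming to rest. The repeat showed 0.
- The peg's image match was poor: correlation 0.41 at zero shift, and the top view had also changed there. I put this down to the arm or its shadow over it. The peg was outside the fingers' path, and I felt no unusual contact force.

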